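# Lock a media bottle into its autoclave carrier and set its cap to vent

## Task

Get the square glass bottle in the steel carrier ready for the autoclave. First slide the carrier's barrel bolt across the front of the bottle until it is fully home in its keeper; then screw the bottle's cap down clockwise until it bottoms out, back it off a quarter turn so that it can vent, and finish still gripping the cap there, holding it still so that I can tape it. Keep the bottle standing down in its bay and leave the other things on the bench where they are.

Things in the scene. Friction and masses are not known exactly. Their poses are not given: they have to be found in the camera images.
- carrier: stainless carrier fixed to the bench, 73 mm deep (x), 219 mm wide (y), walls 94 mm high. Origin on the bench under the centre of the bottle bay, z up. Bay: 67 mm square, floor 8 mm above the bench, open at its front (-x, towards the robot) above a 30 mm sill. An open pocket adjoins it at +y, to y = 182 mm, with the bolt's slotted barrel on its front (y 42 to 180 mm, top at 91 mm)
- keeper (a point): centre of the bolt's keeper, a small square steel staple on the front of the bay's right-hand (-y) post, 82 mm above the bench; the bolt's tip ends inside it
- bolt_knob (a point): centre of the bolt's upright steel knob, a cylinder 14 mm in diameter, 26 mm tall (99 to 125 mm above the bench), this point 116 mm above it. In the carrier's frame at x = -43.5 mm and y = 155 mm with the bolt drawn back, 73 mm with it home; it moves straight along the carrier's -y. The bolt is a round 10 mm rod running 112 mm ahead of the knob
- bolt (a joint): how far the bolt has slid towards its keeper, m: 0 drawn back, 0.082 fully home against its stop. It slides with about 2 N of friction and stays where it is left
- bottle: square clear-glass media bottle, empty, loose, 64 mm square, about 0.35 kg, standing in the bay with 1.5 mm of play all round. Its origin is the centre of its underside; its axes start along the carrier's. Shoulder 98 mm and neck up to 138 mm above its underside
- cap: the bottle's ribbed blue screw cap, a cylinder 53 mm in diameter and 26 mm tall on the bottle's axis, already started on the thread. Origin: centre of its lower rim, 118 mm above the bottle's underside (126 mm above the bench) when bottomed out, 4 mm higher per turn unscrewed. It turns with the cap; a 17 mm moulded bar on its flat top points along its x
- cap_grip (a point): point on the cap's axis, 16 mm above its lower rim (10 mm below its top): the height to grip it
- cap_turn (a joint): how far the cap is unscrewed, rad: 0 bottomed out (hard stop), growing counter-clockwise seen from above; a quarter turn back is 1.57. It starts between 2.2 and 4.4. Thread friction about 0.1 N m; it stays where it is left. The thread's other end is at 8.5
- round_bottle: bystander: small round amber bottle with the same kind of cap, 56 mm in diameter, 104 mm tall, standing loose beside the carrier's -y end; origin at the centre of its underside
- tape_roll: bystander: roll of autoclave tape lying flat, 96 mm across, 19 mm tall, loose behind the carrier; origin at the centre of its underside
- beaker: bystander: glass beaker, 68 mm across, 85 mm tall, loose behind the carrier; origin at the centre of its underside
There are look-alikes about, which are no part of the job. There is more than one size of the carrier; the one meant has the size given above.

How it is judged:
By the outcome, as a careful person would: the job done as asked, in the order asked, and still so for the second after the job is handed in, while the arm keeps its last pose, push and grip.
It also fails if it takes over 72 s, if anything falls off the work surface, if the arm or the gripper's body presses on something with over 40 N, if the wrist force passes 120 N, or if a joint passes its speed limit or range.

## Robot

A 6-joint arm with a two-finger parallel gripper is mounted at the origin on the work surface. World frame = base frame: x ahead of the robot, y to its left, z up, the work surface at z = 0. Lengths are in m, angles in rad, forces in N, time in s.
With the tool pointing down it reaches from about 0.25 to 0.775 m from the base axis. Payload 8.9 kg.
Tool frame: the origin (TCP) lies between the finger pads, 19 mm behind the fingertips; this is the grasp point; z points along the fingers, y is the line along which they close (so a half turn about z gives the same grasp; the last joint's range is limited). The gripper opens to 85 mm and grips with 20 to 120 N. Pads are 22 mm wide; open, the fingers measure 114 mm over their backs; the gripper's body (76 mm by 85 mm) begins 54 mm behind the grasp point. The pads swing forward as they close: fully open they stand 13 mm farther back than shut.
Start: joints at [1.096, 0.291, -0.153, 1.127, 0, 1.431], TCP at [0.173, 0.496, 0.25] pointing down, gripper open.
Joint ranges: [-2.52, 2.52], [-0.91, 1.74], [-1.3, 1.37], [-1.96, 2.02], [-1.52, 1.47], [-3.14, 3.14]. Speed limits (rad/s): [2.22, 2.22, 2.79, 3.14, 3.14, 3.14].

## Interface

Orientations are given as [roll, pitch, yaw] about the fixed x, y, z axes, in that order (R = Rz(yaw) Ry(pitch) Rx(roll)).
In Python, from station import env gives the robot as it stands.
- The arm moves only by the tool move_arm, never from a script. Its argument "series" is a list of rows, each an object with "offset": the shift along the world's x, y, z normalised to -1 to 1, where 1 is 150 mm, a list of three; "twist": the turn, a rotation vector about the world's x, y, z normalised to -1 to 1, where 1 is 30 degrees, a list of three; "fingers": the opening, from -1 (shut) to 1 (fully open). A call has exactly 8 rows; each row is the pose to reach, as a shift and turn from the pose commanded when the call began; what a row does not reach only later rows make up. A row lasts 1/10 s, in which the tool goes at most 50 mm and 8.59 degrees, less where a joint would pass 70% of its speed; a pose out of reach is approached as far as the arm can. A call with a number of a shift or a turn outside -1 to 1 is refused whole. A call with a gripper value outside its range is refused whole. The fingers move at their own pace and stop on an object; "newtons" is the grip in N (left out, the last holds). Time passes only in rows, so rows that repeat a pose let the fingers close, or fill a call up. It gives the time, the measured TCP pose, the force, the opening and the grip force at its end, in the units of the state.
- env.observe(): the state, without advancing time (a new reading comes with each control period).
- env.capture(name): name is "side" or "top" or "wrist"; returns a dict with "pixels" (384x512x3 uint8, red, green, blue), "vertical_fov" (degrees; the focal length in pixels is half the picture's height over the tangent of half this angle, whatever the lens; pixels are square), "cx", "cy" (the principal point, pixels), "dist" ([k1, k2, p1, p2, k3] as OpenCV has them; the pictures are not rectified), "R" (3x3) and "t" (3): a world point X has camera coordinates R X + t. Camera axes: x right, y down, z forward; pixel columns grow to the right and rows downward; lengths in m; the calibration is good to about 2 mm. A picture is of the moment at which its call begins. There is no depth.
- env.finish_job(): hands the job in; it is judged then, once.
The state is a dict: "time_s": time; "joint_positions": joint angles; "dq": joint speeds; "tau": joint torques, N m; "eef_pos": TCP position; "tcp_rot": TCP orientation; "ft_force": force on the tool from outside, world axes, zero at the start; "moment": the same for the moment, N m; "gripper_width": finger opening in m; "finger_force": force on a finger pad.
Only numpy, scipy, OpenCV 4.12 (cv2) and the standard library are available. Lean on these libraries where they do the work, as an engineer would, in place of code of your own. Each camera call takes 0.05 s, during which the arm holds its last target. There are 200 camera calls.

## Working session

There is one attempt and no reset: what is moved stays moved. The work goes in short steps, Python scripts to look and compute and a tool call to move; the robot and the scene stay as the last step left them, time stands still between calls to the robot, and variables do not carry over. Pictures are saved under pics/ and viewed, at most 10 in all, crops included, and the job is handed in when it is done.

Besides the shell and the picture viewer there is one more tool, called after ">>>" by a JSON object that holds its "fn" and its "kwargs", one argument or row to a line. move_arm: Moves the arm, as the interface text tells. Scaled input: -1 to 1 covers 150 mm each way for a shift and 30 degrees each way for a turn. Its arguments: {"type":"object","properties":{"series":{"type":"array","items":{"type":"object","properties":{"offset":{"type":"array","items":{"type":"number"}},"twist":{"type":"array","items":{"type":"number"}},"fingers":{"type":"number"}}}},"newtons":{"type":"number"}},"required":["series"]}

```bash
mkdir -p pics; cat > h.py <<'E'
import numpy as np, cv2, pickle
from station import env
def cap(n,f):
    c=env.capture(n); cv2.imwrite(f'pics/{f}.png',c['pixels'][:,:,::-1]); pickle.dump(c,open(f'pics/{f}.pkl','wb')); return c
def load(f): return pickle.load(open(f'pics/{f}.pkl','rb'))
def K(c):
    h=c['pixels'].shape[0]; f=h/2/np.tan(np.radians(c['vertical_fov'])/2)
    return np.array([[f,0,c['cx']],[0,f,c['cy']],[0,0,1.]])
def ray(c,uv):
    p=cv2.undistortPoints(np.array([[uv]],float),K(c),np.array(c['dist'],float))[0,0]
    R=np.array(c['R']);t=np.array(c['t']); return -R.T@t, R.T@np.array([p[0],p[1],1])
def atz(c,uv,z):
    o,d=ray(c,uv); return o+d*(z-o[2])/d[2]
def proj(c,X):
    R=np.array(c['R'],float)
    return cv2.projectPoints(np.array(X,float).reshape(-1,1,3),cv2.Rodrigues(R)[0],np.array(c['t'],float),K(c),np.array(c['dist'],float))[0][:,0]
E
python3 - <<'E'
from h import *
a=cap('top','top0');b=cap('side','side0')
im=np.hstack([a['pixels'],b['pixels']])[:,:,::-1]
for n,c in(('top',a),('side',b)): print(n,c['vertical_fov'],-np.array(c['R']).T@c['t'],np.array(c['R'])[2])
cv2.imwrite('pics/t0.png',cv2.resize(a['pixels'][:,:,::-1],(800,600),interpolation=cv2.INTER_CUBIC))
cv2.imwrite('pics/s0.png',cv2.resize(b['pixels'][:,:,::-1],(800,600),interpolation=cv2.INTER_CUBIC))
print(env.observe())
E
```

```text
top 48.00552140743942 [0.56971089 0.00271568 1.07435357] [ 0.04746312 -0.00629974 -0.99885312]
side 52.96762171135778 [ 0.35089106 -0.61004946  0.62282323] [ 0.2932623   0.72255139 -0.62603251]
{'time_s': 0.1, 'joint_positions': array([ 1.09570874e+00,  2.91219631e-01, -1.53991466e-01,  1.12669764e+00,
        1.30113437e-05,  1.43151990e+00]), 'dq': array([-3.06253419e-04, -4.61588197e-04,  2.49871814e-03,  5.29573626e-04,
       -7.78635029e-04,  3.65318038e-05]), 'tau': array([ 2.04003692e-03, -5.37978709e+01,  3.31917429e+01,  9.43543069e-03,
       -5.56948066e-05, -2.20353928e-05]), 'eef_pos': array([0.17283044, 0.49537781, 0.24951412]), 'tcp_rot': array([-3.14049282e+00, -1.67317115e-04,  2.80578139e+00]), 'ft_force': array([ 0.88193163, -0.01328801, -0.51056476]), 'moment': array([-0.01301561, -0.00227768, -0.06249111]), 'finger_force': 0.0, 'gripper_width': 0.08562866550520835}
```

View pics/t0.png

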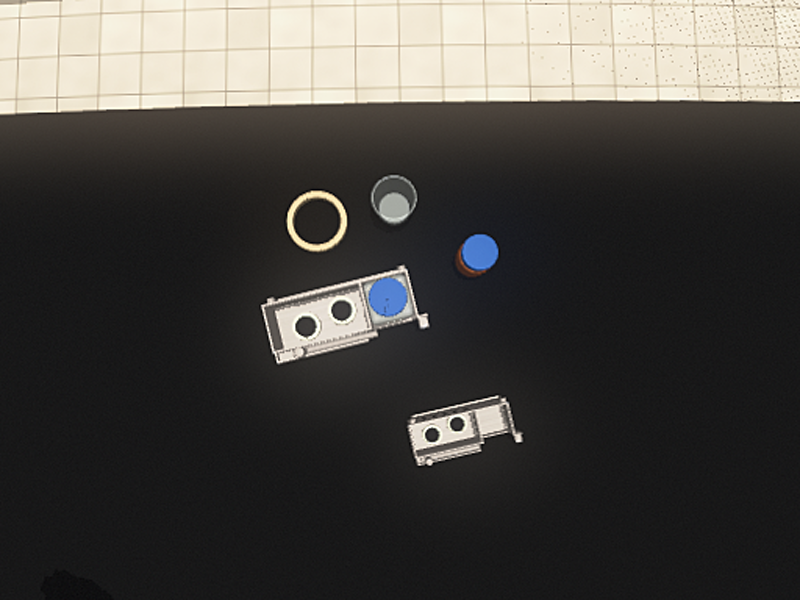

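View pics/s0.png

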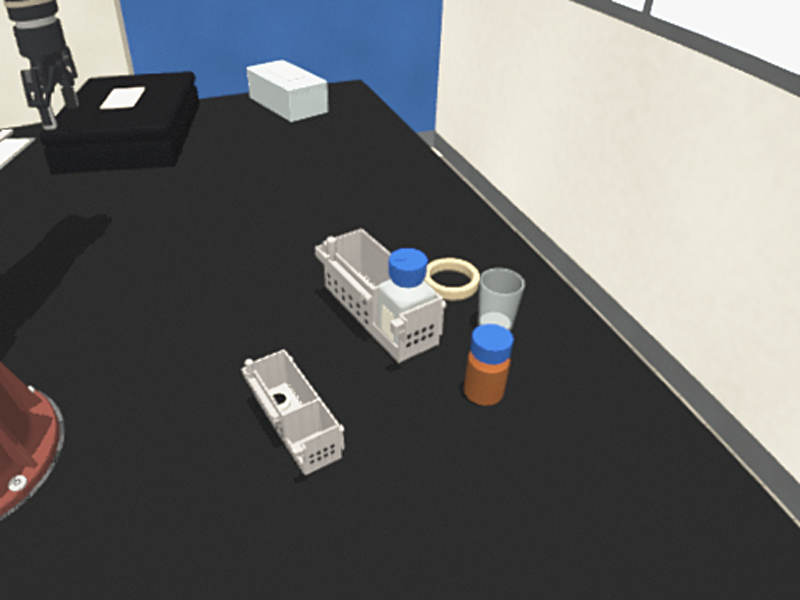

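The top view (800x600) shows two carriers: a large one at (345,315) holding the blue-capped square bottle, and a small empty one at (462,430). The amber bottle at (478,254) carries a look-alike cap. The large carrier matches the 219 mm width and holds the bottle, so I'll confirm it in a crop.

```bash
python3 - <<'E'
from h import *
a=load('top0');b=load('side0')
# top crop x160-280,y165-240 ; side crop x195-290,y140-235
A=cv2.resize(a['pixels'][165:240,160:280,::-1],None,fx=6.6,fy=6.6,interpolation=cv2.INTER_CUBIC)
B=cv2.resize(b['pixels'][140:235,195:291,::-1],None,fx=6.25,fy=6.25,interpolation=cv2.INTER_CUBIC)
cv2.imwrite('pics/tc.png',A);cv2.imwrite('pics/sc.png',B)
E
```

```text
(no output)
```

View pics/tc.png

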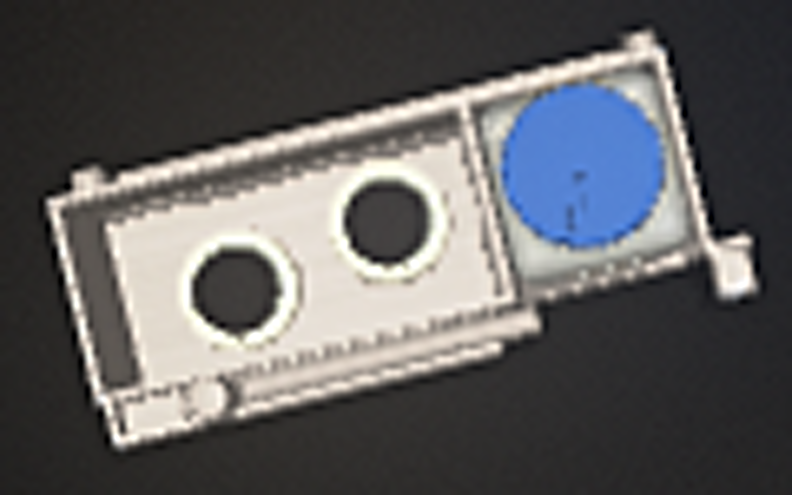

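View pics/sc.png

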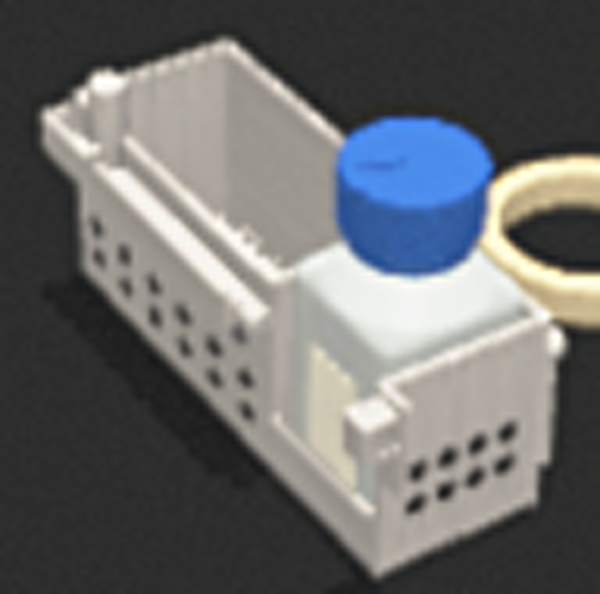

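The crop confirms it: large carrier, bolt drawn back (knob at crop (210,398) in the top view and (104,80) in the side view), keeper at (738,270) and cap centre at (583,165). Next I'll fit the carrier pose.

```bash
cat > fit.py <<'E'
from h import *
from scipy.optimize import least_squares
a=load('top0');b=load('side0')
T=lambda u,v:((u+.5)/6.6-.5+160,(v+.5)/6.6-.5+165)
S=lambda u,v:((u+.5)/6.25-.5+195,(v+.5)/6.25-.5+140)
P=[(a,T(50,203),(36.5,182.5,94)),(a,T(660,55),(36.5,-36.5,94)),(a,T(707,243),(-36.5,-36.5,94)),(a,T(210,398),(-43.5,155,125)),
(b,S(228,42),(36.5,182.5,94)),(b,S(548,315),(36.5,-36.5,94)),(b,S(378,575),(-36.5,-36.5,0)),(b,S(104,80),(-43.5,155,125)),(b,S(535,500),(36.5,-36.5,0))]
def w(p,q):
    c,s=np.cos(p[2]),np.sin(p[2]); q=np.array(q)/1000
    return np.array([p[0]+c*q[0]-s*q[1],p[1]+s*q[0]+c*q[1],q[2]])
def res(p): return np.concatenate([proj(c,w(p,q))[0]-uv for c,uv,q in P])
if __name__=='__main__':
    r=least_squares(res,[.55,0,.2],loss='soft_l1',x_scale=[.01,.01,.01]); p=r.x; print(p,np.degrees(p[2])); print(res(p).reshape(-1,2).round(1))
    np.save('p.npy',p)
    for n,q in (('knob',(-43.5,155,116)),('knobhome',(-43.5,73,116)),('cap',(0,0,142))): print(n,w(p,q).round(4))
    for z in(.152,.1535,.155): print(z,atz(a,T(583,165),z).round(4),proj(b,w(p,(0,0,z*1000)))[0],S(415,152))
    o1,d1=ray(a,T(583,165));o2,d2=ray(b,S(415,152))
    s=np.linalg.lstsq(np.c_[d1,-d2],o2-o1,rcond=None)[0]; print(o1+s[0]*d1,o2+s[1]*d2)
E
python3 fit.py
```

```text
[0.62370194 0.01450656 0.23139334] 13.257861695651576
[[-0.3 -0.4]
 [ 0.3 -1.7]
 [ 1.1  0.8]
 [-6.7  1.5]
 [-0.  -0.7]
 [ 1.  -0.4]
 [ 0.2  1. ]
 [-2.6 -3.1]
 [ 0.3  1.1]]
knob [0.5458 0.1554 0.116 ]
knobhome [0.5646 0.0756 0.116 ]
cap [0.6237 0.0145 0.142 ]
0.152 [0.6228 0.0147 0.152 ] [261.28896901 165.29093782] (260.98, 163.9)
0.1535 [0.6227 0.0146 0.1535] [261.31285314 164.71459789] (260.98, 163.9)
0.155 [0.6227 0.0146 0.155 ] [261.33678579 164.13698837] (260.98, 163.9)
[0.622611   0.01461711 0.155787  ] [0.62285367 0.01452096 0.15579973]
```

```bash
python3 - <<'E'
from fit import *
p=np.load('p.npy')
o1,d1=ray(a,T(210,398));o2,d2=ray(b,S(104,80))
s=np.linalg.lstsq(np.c_[d1,-d2],o2-o1,rcond=None)[0]; print(o1+s[0]*d1,o2+s[1]*d2)
for y in (155,150,145,140,135): print(y,proj(a,w(p,(-43.5,y,125)))[0],proj(b,w(p,(-43.5,y,125)))[0])
print(T(210,398),S(104,80))
X=[w(p,(-43.5,155,125)),w(p,(-43.5,155,99)),w(p,(-43.5,145,125)),w(p,(-43.5,145,99)),w(p,(-43.5,-39,82)),w(p,(-43.5,155-112,82))]
out=[]
for c,(x0,x1,y0,y1) in((a,(160,215,210,240)),(b,(195,250,145,175))):
    im=c['pixels'][y0:y1,x0:x1,::-1]; f=7
    im=cv2.resize(im,None,fx=f*2,fy=f*2,interpolation=cv2.INTER_CUBIC)[:295]
    for i,q in enumerate(proj(c,X)):
        u=((q-[x0,y0]+.5)*f*2).astype(int); cv2.drawMarker(im,tuple(int(k) for k in u),[(0,0,255),(0,255,255),(0,255,0),(255,255,0),(255,0,0),(255,0,255)][i],0,14,2)
    out.append(im)
cv2.imwrite('pics/k.png',np.vstack(out))
E
```

```text
[0.548869   0.14079457 0.12423934] [0.54803648 0.14104983 0.1242947 ]
155 [184.74171    226.38912072] [208.62982231 149.24323861]
150 [186.94049315 225.83018089] [209.65563219 150.18505456]
145 [189.13978616 225.27105003] [210.68897248 151.13379511]
140 [191.33956076 224.71173539] [211.72991644 152.08952774]
135 [193.53978868 224.15224421] [212.77853814 153.0523207 ]
(191.3939393939394, 224.87878787878788) (211.22, 152.38)
```

View pics/k.png

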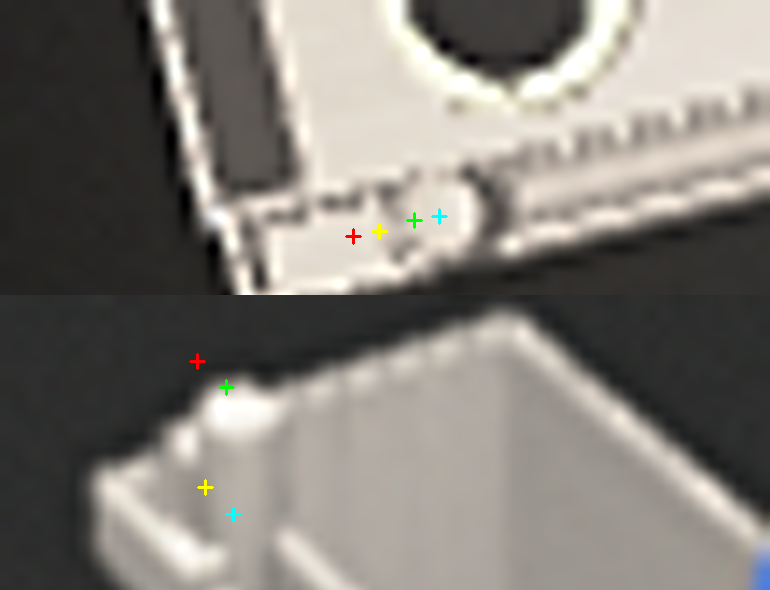

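The knob is at carrier y≈141 mm, world (0.548, 0.141), so the bolt isn't quite fully drawn back. I'll grip the knob across the carrier's x with tool yaw at 283.3°. The same yaw then leaves enough wrist range for the cap.

>>> {"fn": "move_arm", "kwargs": {
  "series": [
    {"offset": [0.2, -0.19, 0], "twist": [0, 0, 0.25], "fingers": 1},
    {"offset": [0.4, -0.38, 0], "twist": [0, 0, 0.5], "fingers": 1},
    {"offset": [0.6, -0.57, 0], "twist": [0, 0, 0.75], "fingers": 1},
    {"offset": [0.83, -0.79, 0], "twist": [0, 0, 1], "fingers": 1},
    {"offset": [0.83, -0.79, 0], "twist": [0, 0, 1], "fingers": 1},
    {"offset": [0.83, -0.79, 0], "twist": [0, 0, 1], "fingers": 1},
    {"offset": [0.83, -0.79, 0], "twist": [0, 0, 1], "fingers": 1},
    {"offset": [0.83, -0.79, 0], "twist": [0, 0, 1], "fingers": 1}
  ]
}}

```text
time_s: 0.9
eef_pos: [0.2966, 0.3779, 0.2499]
tcp_rot: [3.142, -0.0, -2.953]
ft_force: [-0.3, 0.1, -0.5]
gripper_width: 0.0855
finger_force: 0.0
```

>>> {"fn": "move_arm", "kwargs": {
  "series": [
    {"offset": [0.2, -0.19, 0], "twist": [0, 0, 0.25], "fingers": 1},
    {"offset": [0.4, -0.38, 0], "twist": [0, 0, 0.5], "fingers": 1},
    {"offset": [0.6, -0.57, 0], "twist": [0, 0, 0.75], "fingers": 1},
    {"offset": [0.83, -0.79, 0], "twist": [0, 0, 1], "fingers": 1},
    {"offset": [0.83, -0.79, 0], "twist": [0, 0, 1], "fingers": 1},
    {"offset": [0.83, -0.79, 0], "twist": [0, 0, 1], "fingers": 1},
    {"offset": [0.83, -0.79, 0], "twist": [0, 0, 1], "fingers": 1},
    {"offset": [0.83, -0.79, 0], "twist": [0, 0, 1], "fingers": 1}
  ]
}}

```text
time_s: 1.7
eef_pos: [0.421, 0.2598, 0.25]
tcp_rot: [3.141, -0.0, -2.429]
ft_force: [-0.0, -0.6, -0.1]
gripper_width: 0.085
finger_force: 0.0
```

>>> {"fn": "move_arm", "kwargs": {
  "series": [
    {"offset": [0.2, -0.19, 0], "twist": [0, 0, 0.25], "fingers": 1},
    {"offset": [0.4, -0.38, 0], "twist": [0, 0, 0.5], "fingers": 1},
    {"offset": [0.6, -0.57, 0], "twist": [0, 0, 0.75], "fingers": 1},
    {"offset": [0.83, -0.79, 0], "twist": [0, 0, 1], "fingers": 1},
    {"offset": [0.83, -0.79, 0], "twist": [0, 0, 1], "fingers": 1},
    {"offset": [0.83, -0.79, 0], "twist": [0, 0, 1], "fingers": 1},
    {"offset": [0.83, -0.79, 0], "twist": [0, 0, 1], "fingers": 1},
    {"offset": [0.83, -0.79, 0], "twist": [0, 0, 1], "fingers": 1}
  ]
}}

```text
time_s: 2.5
eef_pos: [0.5456, 0.1415, 0.2502]
tcp_rot: [3.141, 0.0, -1.906]
ft_force: [0.5, 0.1, 0.2]
gripper_width: 0.0852
finger_force: 0.0
```

>>> {"fn": "move_arm", "kwargs": {
  "series": [
    {"offset": [0, 0, 0], "twist": [0, 0, 0.25], "fingers": 1},
    {"offset": [0, 0, 0], "twist": [0, 0, 0.5], "fingers": 1},
    {"offset": [0, 0, 0], "twist": [0, 0, 0.75], "fingers": 1},
    {"offset": [0, 0, 0], "twist": [0, 0, 1], "fingers": 1},
    {"offset": [0, 0, 0], "twist": [0, 0, 1], "fingers": 1},
    {"offset": [0, 0, 0], "twist": [0, 0, 1], "fingers": 1},
    {"offset": [0, 0, 0], "twist": [0, 0, 1], "fingers": 1},
    {"offset": [0, 0, 0], "twist": [0, 0, 1], "fingers": 1}
  ]
}}

```text
time_s: 3.3
eef_pos: [0.5464, 0.1403, 0.25]
tcp_rot: [-3.142, -0.0, -1.385]
ft_force: [0.4, -0.2, -0.5]
gripper_width: 0.0852
finger_force: 0.0
```

```bash
python3 - <<'E'
from fit import *
p=np.load('p.npy'); c=cap('wrist','w1'); o=env.observe(); print(o['eef_pos'],o['tcp_rot'],o['joint_positions'],o['ft_force'],o['moment'])
im=cv2.resize(c['pixels'][:,:,::-1],None,fx=1.5,fy=1.5)
for y in(155,141):
    q=proj(c,w(p,(-43.5,y,125)))[0];print(q); cv2.drawMarker(im,tuple(int(k*1.5) for k in q),(0,0,255),0,10,1)
cv2.imwrite('pics/w1v.png',im)
E
```

```text
[0.54642654 0.14028163 0.25002878] [-3.14158341e+00  9.54197915e-06 -1.38426114e+00] [ 1.21708752e-01  3.65418493e-01 -4.59452023e-02  1.15942403e+00
  1.01204349e-05 -1.63562276e+00] [ 0.34746123 -0.15735138 -0.04498107] [-0.03904644  0.00302003 -0.00060801]
[253.21630911 200.92802865]
[252.49071533 186.57653445]
```

View pics/w1v.png

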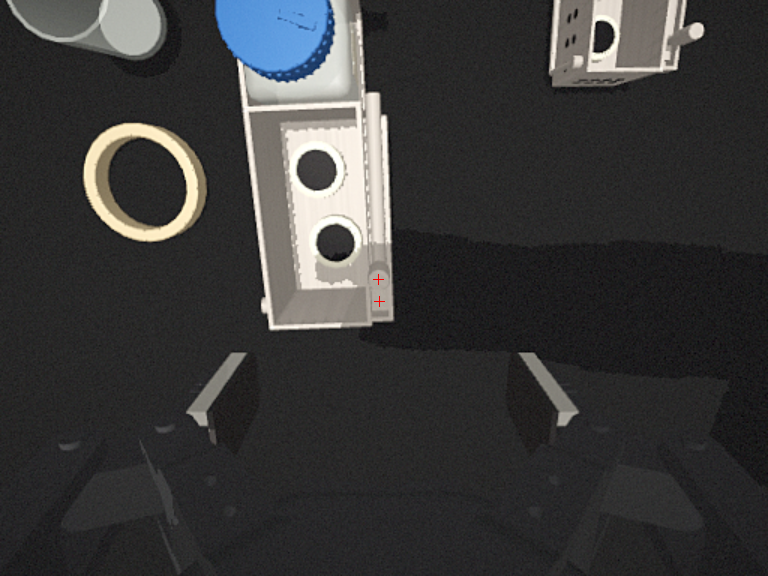

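The wrist view shows the knob at (378,272), right where the fit puts it, with nothing in the way of the fingers. I'll descend to z=0.119 and close gently.

>>> {"fn": "move_arm", "kwargs": {
  "series": [
    {"offset": [0.014, 0.003, -0.2], "twist": [0, 0, 0.086], "fingers": 1},
    {"offset": [0.014, 0.003, -0.4], "twist": [0, 0, 0.086], "fingers": 1},
    {"offset": [0.014, 0.003, -0.6], "twist": [0, 0, 0.086], "fingers": 1},
    {"offset": [0.014, 0.003, -0.75], "twist": [0, 0, 0.086], "fingers": 1},
    {"offset": [0.014, 0.003, -0.873], "twist": [0, 0, 0.086], "fingers": 1},
    {"offset": [0.014, 0.003, -0.873], "twist": [0, 0, 0.086], "fingers": 0.5},
    {"offset": [0.014, 0.003, -0.873], "twist": [0, 0, 0.086], "fingers": 0},
    {"offset": [0.014, 0.003, -0.873], "twist": [0, 0, 0.086], "fingers": -0.3}
  ],
  "newtons": 25
}}

```text
time_s: 4.15
eef_pos: [0.5494, 0.1407, 0.1203]
tcp_rot: [-3.14, -0.0, -1.338]
ft_force: [0.1, -0.7, 0.0]
gripper_width: 0.0439
finger_force: 0.0
```

>>> {"fn": "move_arm", "kwargs": {
  "series": [
    {"offset": [0, 0, 0], "twist": [0, 0, 0], "fingers": -0.5},
    {"offset": [0, 0, 0], "twist": [0, 0, 0], "fingers": -0.7},
    {"offset": [0, 0, 0], "twist": [0, 0, 0], "fingers": -1},
    {"offset": [0, 0, 0], "twist": [0, 0, 0], "fingers": -1},
    {"offset": [0, 0, 0], "twist": [0, 0, 0], "fingers": -1},
    {"offset": [0, 0, 0], "twist": [0, 0, 0], "fingers": -1},
    {"offset": [0, 0, 0], "twist": [0, 0, 0], "fingers": -1},
    {"offset": [0, 0, 0], "twist": [0, 0, 0], "fingers": -1}
  ]
}}

```text
time_s: 4.95
eef_pos: [0.5488, 0.1406, 0.1199]
tcp_rot: [-3.141, -0.0, -1.338]
ft_force: [-1.4, -0.4, 6.0]
gripper_width: 0.013
finger_force: 24.3
```

>>> {"fn": "move_arm", "kwargs": {
  "series": [
    {"offset": [0.0131, -0.0556, 0], "twist": [0, 0, 0], "fingers": -1},
    {"offset": [0.0262, -0.1111, 0], "twist": [0, 0, 0], "fingers": -1},
    {"offset": [0.0393, -0.1667, 0], "twist": [0, 0, 0], "fingers": -1},
    {"offset": [0.0524, -0.2223, 0], "twist": [0, 0, 0], "fingers": -1},
    {"offset": [0.0655, -0.2779, 0], "twist": [0, 0, 0], "fingers": -1},
    {"offset": [0.0786, -0.3334, 0], "twist": [0, 0, 0], "fingers": -1},
    {"offset": [0.092, -0.39, 0], "twist": [0, 0, 0], "fingers": -1},
    {"offset": [0.092, -0.39, 0], "twist": [0, 0, 0], "fingers": -1}
  ]
}}

```text
time_s: 5.75
eef_pos: [0.5625, 0.0811, 0.12]
tcp_rot: [-3.141, -0.001, -1.339]
ft_force: [-3.1, -2.0, 5.8]
gripper_width: 0.0129
finger_force: 24.5
```

>>> {"fn": "move_arm", "kwargs": {
  "series": [
    {"offset": [0.0015, -0.0065, 0], "twist": [0, 0, 0], "fingers": -1},
    {"offset": [0.003, -0.013, 0], "twist": [0, 0, 0], "fingers": -1},
    {"offset": [0.0046, -0.0195, 0], "twist": [0, 0, 0], "fingers": -1},
    {"offset": [0.0061, -0.026, 0], "twist": [0, 0, 0], "fingers": -1},
    {"offset": [0.0061, -0.026, 0], "twist": [0, 0, 0], "fingers": -1},
    {"offset": [0.0061, -0.026, 0], "twist": [0, 0, 0], "fingers": -1},
    {"offset": [0.0061, -0.026, 0], "twist": [0, 0, 0], "fingers": -1},
    {"offset": [0.0061, -0.026, 0], "twist": [0, 0, 0], "fingers": -1}
  ]
}}

```text
time_s: 6.55
eef_pos: [0.5631, 0.0783, 0.1199]
tcp_rot: [-3.141, 0.0, -1.338]
ft_force: [-3.1, 0.8, 7.0]
gripper_width: 0.0133
finger_force: 24.5
```

>>> {"fn": "move_arm", "kwargs": {
  "series": [
    {"offset": [0.0015, -0.0065, 0], "twist": [0, 0, 0], "fingers": -1},
    {"offset": [0.003, -0.013, 0], "twist": [0, 0, 0], "fingers": -1},
    {"offset": [0.0046, -0.0195, 0], "twist": [0, 0, 0], "fingers": -1},
    {"offset": [0.0061, -0.026, 0], "twist": [0, 0, 0], "fingers": -1},
    {"offset": [0.0061, -0.026, 0], "twist": [0, 0, 0], "fingers": -1},
    {"offset": [0.0061, -0.026, 0], "twist": [0, 0, 0], "fingers": -1},
    {"offset": [0.0061, -0.026, 0], "twist": [0, 0, 0], "fingers": -1},
    {"offset": [0.0061, -0.026, 0], "twist": [0, 0, 0], "fingers": -1}
  ]
}}

```text
time_s: 7.35
eef_pos: [0.5637, 0.0755, 0.1199]
tcp_rot: [-3.141, 0.002, -1.337]
ft_force: [-5.4, 4.7, 7.4]
gripper_width: 0.0129
finger_force: 24.6
```

>>> {"fn": "move_arm", "kwargs": {
  "series": [
    {"offset": [0.0015, -0.0065, 0], "twist": [0, 0, 0], "fingers": -1},
    {"offset": [0.003, -0.013, 0], "twist": [0, 0, 0], "fingers": -1},
    {"offset": [0.003, -0.013, 0], "twist": [0, 0, 0], "fingers": -1},
    {"offset": [0.003, -0.013, 0], "twist": [0, 0, 0], "fingers": -1},
    {"offset": [0.003, -0.013, 0], "twist": [0, 0, 0], "fingers": -1},
    {"offset": [0.003, -0.013, 0], "twist": [0, 0, 0], "fingers": -1},
    {"offset": [0.003, -0.013, 0], "twist": [0, 0, 0], "fingers": -1},
    {"offset": [0.003, -0.013, 0], "twist": [0, 0, 0], "fingers": -1}
  ]
}}

```text
time_s: 8.15
eef_pos: [0.5638, 0.0753, 0.1199]
tcp_rot: [-3.141, 0.006, -1.336]
ft_force: [-5.4, 14.4, 9.6]
gripper_width: 0.0132
finger_force: 24.6
```

The bolt has hit its stop: position as predicted, force up to 14 N. One more small push, then release and rise.

>>> {"fn": "move_arm", "kwargs": {
  "series": [
    {"offset": [0.0015, -0.0065, 0], "twist": [0, 0, 0], "fingers": -1},
    {"offset": [0.003, -0.013, 0], "twist": [0, 0, 0], "fingers": -1},
    {"offset": [0.003, -0.013, 0], "twist": [0, 0, 0], "fingers": -1},
    {"offset": [0.003, -0.013, 0], "twist": [0, 0, 0], "fingers": -1},
    {"offset": [0.003, -0.013, 0], "twist": [0, 0, 0], "fingers": -1},
    {"offset": [0.003, -0.013, 0], "twist": [0, 0, 0], "fingers": -1},
    {"offset": [0.003, -0.013, 0], "twist": [0, 0, 0], "fingers": -1},
    {"offset": [0.003, -0.013, 0], "twist": [0, 0, 0], "fingers": -1}
  ]
}}

```text
time_s: 8.95
eef_pos: [0.5638, 0.0751, 0.1199]
tcp_rot: [-3.141, 0.009, -1.335]
ft_force: [-6.7, 22.8, 10.4]
gripper_width: 0.0131
finger_force: 24.7
```

>>> {"fn": "move_arm", "kwargs": {
  "series": [
    {"offset": [0, 0, 0], "twist": [0, 0, 0], "fingers": -0.5},
    {"offset": [0, 0, 0], "twist": [0, 0, 0], "fingers": 0},
    {"offset": [0, 0, 0], "twist": [0, 0, 0], "fingers": 1},
    {"offset": [0, 0, 0], "twist": [0, 0, 0], "fingers": 1},
    {"offset": [0, 0, 0.1], "twist": [0, 0, 0], "fingers": 1},
    {"offset": [0, 0, 0.3], "twist": [0, 0, 0], "fingers": 1},
    {"offset": [0, 0, 0.6], "twist": [0, 0, 0], "fingers": 1},
    {"offset": [0, 0, 0.8], "twist": [0, 0, 0], "fingers": 1}
  ]
}}

```text
time_s: 9.75
eef_pos: [0.5656, 0.0701, 0.2417]
tcp_rot: [-3.14, -0.001, -1.338]
ft_force: [1.2, 0.1, 0.7]
gripper_width: 0.0857
finger_force: 0.0
```

```bash
python3 - <<'E'
from fit import *
p=np.load('p.npy'); c=cap('wrist','w2'); o=env.observe(); print(o['eef_pos'],o['tcp_rot'],o['joint_positions'],o['ft_force'],o['moment'])
im=cv2.resize(c['pixels'][:,:,::-1],None,fx=1.5,fy=1.5)
t=cap('side','s2')
x=cv2.resize(t['pixels'][140:235,195:291,::-1],(384,380),interpolation=cv2.INTER_CUBIC)
for q in proj(c,[w(p,(-43.5,73,125)),w(p,(0,0,154))]): cv2.drawMarker(im,tuple(int(k*1.5) for k in q),(0,0,255),0,10,1)
cv2.imwrite('pics/w2v.png',np.hstack([im[:380,:416],x]))
E
```

```text
[0.56751646 0.07016914 0.24604028] [-3.13386706e+00 -2.01864142e-03 -1.33835517e+00] [-4.73433374e-03  3.75789352e-01 -4.11111881e-02  1.14591217e+00
 -1.46896819e-04 -1.80798020e+00] [1.00218017 0.24910507 3.81793446] [-0.00895815 -0.09683116  0.02598027]
```

View pics/w2v.png

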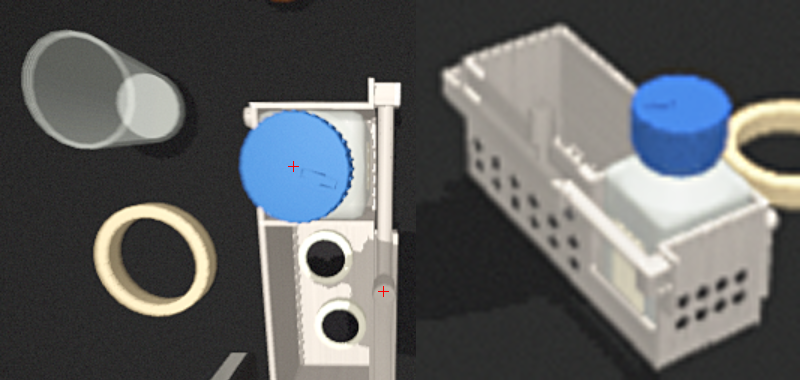

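The bolt is home: the knob sits on its marker at (383,291) and the rod's tip is in the keeper at (385,93). The cap centre is at about (297,167). Moving above the cap.

>>> {"fn": "move_arm", "kwargs": {
  "series": [
    {"offset": [0.1, -0.1, 0], "twist": [0, 0, 0], "fingers": 1},
    {"offset": [0.2, -0.2, 0], "twist": [0, 0, 0], "fingers": 1},
    {"offset": [0.3, -0.3, 0], "twist": [0, 0, 0], "fingers": 1},
    {"offset": [0.37, -0.367, 0], "twist": [0, 0, 0], "fingers": 1},
    {"offset": [0.37, -0.367, 0], "twist": [0, 0, 0], "fingers": 1},
    {"offset": [0.37, -0.367, 0], "twist": [0, 0, 0], "fingers": 1},
    {"offset": [0.37, -0.367, 0], "twist": [0, 0, 0], "fingers": 1},
    {"offset": [0.37, -0.367, 0], "twist": [0, 0, 0], "fingers": 1}
  ]
}}

```text
time_s: 10.65
eef_pos: [0.6201, 0.0159, 0.2391]
tcp_rot: [3.141, 0.0, -1.337]
ft_force: [0.2, 0.7, 0.1]
gripper_width: 0.0856
finger_force: 0.0
```

```bash
python3 - <<'E'
from h import *
o=env.observe(); print(o['eef_pos'],o['tcp_rot'],o['joint_positions'],o['ft_force'],o['moment'])
# refine cap centre from blue blob in top view (unoccluded initial) 
a=load('top0'); P=a['pixels'].astype(int); m=(P[:,:,2]>P[:,:,0]+60); m[:,290:]=0
ys,xs=np.nonzero(m[:250]); print(len(xs),(xs.min()+xs.max())/2,(ys.min()+ys.max())/2,xs.mean(),ys.mean())
print(atz(a,(xs.mean(),ys.mean()),.154))
E
```

```text
[0.62013131 0.01594968 0.23907308] [ 3.14137459e+00  1.33986305e-04 -1.33735361e+00] [-9.21032394e-02  4.80613362e-01  1.03927544e-01  1.19435997e+00
  5.72064644e-05 -1.89634230e+00] [0.19982562 0.69155384 0.05803025] [-0.00330237 -0.05096446 -0.00491984]
468 248.0 189.5 247.7008547008547 189.68376068376068
[0.62249074 0.01508935 0.154     ]
```

>>> {"fn": "move_arm", "kwargs": {
  "series": [
    {"offset": [0.015, -0.006, -0.15], "twist": [0, 0, 0], "fingers": 1},
    {"offset": [0.015, -0.006, -0.3], "twist": [0, 0, 0], "fingers": 1},
    {"offset": [0.015, -0.006, -0.45], "twist": [0, 0, 0], "fingers": 1},
    {"offset": [0.015, -0.006, -0.55], "twist": [0, 0, 0], "fingers": 1},
    {"offset": [0.015, -0.006, -0.63], "twist": [0, 0, 0], "fingers": 1},
    {"offset": [0.015, -0.006, -0.63], "twist": [0, 0, 0], "fingers": 0.8},
    {"offset": [0.015, -0.006, -0.63], "twist": [0, 0, 0], "fingers": 0.6},
    {"offset": [0.015, -0.006, -0.63], "twist": [0, 0, 0], "fingers": 0.4}
  ],
  "newtons": 40
}}

```text
time_s: 11.45
eef_pos: [0.6235, 0.0145, 0.1456]
tcp_rot: [-3.14, -0.001, -1.338]
ft_force: [-1.1, 0.9, -0.8]
gripper_width: 0.06
finger_force: 0.0
```

>>> {"fn": "move_arm", "kwargs": {
  "series": [
    {"offset": [0, 0, 0], "twist": [0, 0, 0], "fingers": 0.2},
    {"offset": [0, 0, 0], "twist": [0, 0, 0], "fingers": 0},
    {"offset": [0, 0, 0], "twist": [0, 0, 0], "fingers": -0.2},
    {"offset": [0, 0, 0], "twist": [0, 0, 0], "fingers": -0.5},
    {"offset": [0, 0, 0], "twist": [0, 0, 0], "fingers": -1},
    {"offset": [0, 0, 0], "twist": [0, 0, 0], "fingers": -1},
    {"offset": [0, 0, 0], "twist": [0, 0, 0], "fingers": -1},
    {"offset": [0, 0, 0], "twist": [0, 0, 0], "fingers": -1}
  ]
}}

```text
time_s: 12.25
eef_pos: [0.6232, 0.0144, 0.1456]
tcp_rot: [-3.14, -0.001, -1.338]
ft_force: [-2.1, 0.1, 5.5]
gripper_width: 0.0516
finger_force: 40.7
```

```bash
cat > o.py <<'E'
from h import *
o=env.observe()
for k in('time_s','eef_pos','tcp_rot','ft_force','moment','finger_force','gripper_width'): print(k,np.round(o[k],4))
print('q6',o['joint_positions'][5],'yaw deg',np.degrees(o['tcp_rot'][2]))
E
python3 o.py
```

```text
time_s 12.25
eef_pos [0.6232 0.0144 0.1456]
tcp_rot [-3.1404e+00 -5.0000e-04 -1.3380e+00]
ft_force [-2.0633  0.0638  5.5102]
moment [0.0096 0.3808 0.0348]
finger_force 40.6892
gripper_width 0.0516
q6 -1.8976608805816169 yaw deg -76.66043042920607
```

Gripped. Turning clockwise, at least 126° before the stop.

>>> {"fn": "move_arm", "kwargs": {
  "series": [
    {"offset": [0, 0, -0.0003], "twist": [0, 0, -0.14], "fingers": -1},
    {"offset": [0, 0, -0.0006], "twist": [0, 0, -0.28], "fingers": -1},
    {"offset": [0, 0, -0.0009], "twist": [0, 0, -0.42], "fingers": -1},
    {"offset": [0, 0, -0.0012], "twist": [0, 0, -0.56], "fingers": -1},
    {"offset": [0, 0, -0.0015], "twist": [0, 0, -0.7], "fingers": -1},
    {"offset": [0, 0, -0.0018], "twist": [0, 0, -0.85], "fingers": -1},
    {"offset": [0, 0, -0.0022], "twist": [0, 0, -1], "fingers": -1},
    {"offset": [0, 0, -0.0022], "twist": [0, 0, -1], "fingers": -1}
  ]
}}

```text
time_s: 13.05
eef_pos: [0.6231, 0.0146, 0.1453]
tcp_rot: [-3.141, 0.0, -1.864]
ft_force: [-1.6, 0.5, 5.4]
gripper_width: 0.0522
finger_force: 41.0
```

```bash
python3 o.py
```

```text
time_s 13.05
eef_pos [0.6231 0.0146 0.1453]
tcp_rot [-3.1406e+00  4.0000e-04 -1.8642e+00]
ft_force [-1.6075  0.489   5.3964]
moment [ 0.0723  0.3289 -0.0494]
finger_force 41.0004
gripper_width 0.0522
q6 -1.3713773555272177 yaw deg -106.80903915572371
```

>>> {"fn": "move_arm", "kwargs": {
  "series": [
    {"offset": [0, 0, -0.0003], "twist": [0, 0, -0.14], "fingers": -1},
    {"offset": [0, 0, -0.0006], "twist": [0, 0, -0.28], "fingers": -1},
    {"offset": [0, 0, -0.0009], "twist": [0, 0, -0.42], "fingers": -1},
    {"offset": [0, 0, -0.0012], "twist": [0, 0, -0.56], "fingers": -1},
    {"offset": [0, 0, -0.0015], "twist": [0, 0, -0.7], "fingers": -1},
    {"offset": [0, 0, -0.0018], "twist": [0, 0, -0.85], "fingers": -1},
    {"offset": [0, 0, -0.0022], "twist": [0, 0, -1], "fingers": -1},
    {"offset": [0, 0, -0.0022], "twist": [0, 0, -1], "fingers": -1}
  ]
}}

```text
time_s: 13.85
eef_pos: [0.623, 0.0146, 0.1449]
tcp_rot: [-3.141, 0.001, -2.388]
ft_force: [-2.4, 0.5, 5.6]
gripper_width: 0.0521
finger_force: 41.1
```

```bash
python3 o.py
```

```text
time_s 13.85
eef_pos [0.623  0.0146 0.1449]
tcp_rot [-3.1411e+00  6.0000e-04 -2.3877e+00]
ft_force [-2.4035  0.4525  5.5746]
moment [-0.0007  0.3989 -0.0334]
finger_force 41.071
gripper_width 0.0521
q6 -0.8477773729151733 yaw deg -136.80425464053243
```

>>> {"fn": "move_arm", "kwargs": {
  "series": [
    {"offset": [0, 0, -0.0003], "twist": [0, 0, -0.14], "fingers": -1},
    {"offset": [0, 0, -0.0006], "twist": [0, 0, -0.28], "fingers": -1},
    {"offset": [0, 0, -0.0009], "twist": [0, 0, -0.42], "fingers": -1},
    {"offset": [0, 0, -0.0012], "twist": [0, 0, -0.56], "fingers": -1},
    {"offset": [0, 0, -0.0015], "twist": [0, 0, -0.7], "fingers": -1},
    {"offset": [0, 0, -0.0018], "twist": [0, 0, -0.85], "fingers": -1},
    {"offset": [0, 0, -0.0022], "twist": [0, 0, -1], "fingers": -1},
    {"offset": [0, 0, -0.0022], "twist": [0, 0, -1], "fingers": -1}
  ]
}}

```text
time_s: 14.65
eef_pos: [0.6229, 0.0147, 0.1446]
tcp_rot: [-3.142, 0.001, -2.911]
ft_force: [-2.7, 1.3, 6.0]
gripper_width: 0.0521
finger_force: 41.1
```

```bash
python3 o.py
```

```text
time_s 14.65
eef_pos [0.6229 0.0147 0.1446]
tcp_rot [-3.1416e+00  6.0000e-04 -2.9113e+00]
ft_force [-2.726   1.3063  5.9546]
moment [ 0.0348  0.6139 -0.0802]
finger_force 41.1285
gripper_width 0.0521
q6 -0.32417048580709806 yaw deg -166.80256220184629
```

>>> {"fn": "move_arm", "kwargs": {
  "series": [
    {"offset": [0, 0, -0.0003], "twist": [0, 0, -0.14], "fingers": -1},
    {"offset": [0, 0, -0.0006], "twist": [0, 0, -0.28], "fingers": -1},
    {"offset": [0, 0, -0.0009], "twist": [0, 0, -0.42], "fingers": -1},
    {"offset": [0, 0, -0.0012], "twist": [0, 0, -0.56], "fingers": -1},
    {"offset": [0, 0, -0.0015], "twist": [0, 0, -0.7], "fingers": -1},
    {"offset": [0, 0, -0.0018], "twist": [0, 0, -0.85], "fingers": -1},
    {"offset": [0, 0, -0.0022], "twist": [0, 0, -1], "fingers": -1},
    {"offset": [0, 0, -0.0022], "twist": [0, 0, -1], "fingers": -1}
  ]
}}

```text
time_s: 15.45
eef_pos: [0.6227, 0.0147, 0.1443]
tcp_rot: [3.141, 0.0, 2.848]
ft_force: [-3.7, 1.2, 6.7]
gripper_width: 0.0519
finger_force: 41.2
```

```bash
python3 o.py; python3 - <<'E'
from h import *
cap('top','top4'); cap('side','side4')
E
```

```text
time_s 15.45
eef_pos [0.6227 0.0147 0.1443]
tcp_rot [3.1412e+00 3.0000e-04 2.8483e+00]
ft_force [-3.6513  1.2282  6.6627]
moment [ 0.092   0.7922 -0.0871]
finger_force 41.1703
gripper_width 0.0519
q6 0.199482344350625 yaw deg 163.19783142048178
```

>>> {"fn": "move_arm", "kwargs": {
  "series": [
    {"offset": [0, 0, -0.0003], "twist": [0, 0, -0.14], "fingers": -1},
    {"offset": [0, 0, -0.0006], "twist": [0, 0, -0.28], "fingers": -1},
    {"offset": [0, 0, -0.0009], "twist": [0, 0, -0.42], "fingers": -1},
    {"offset": [0, 0, -0.0009], "twist": [0, 0, -0.5], "fingers": -1},
    {"offset": [0, 0, -0.0009], "twist": [0, 0, -0.5], "fingers": -1},
    {"offset": [0, 0, -0.0009], "twist": [0, 0, -0.5], "fingers": -1},
    {"offset": [0, 0, -0.0011], "twist": [0, 0, -0.5], "fingers": -1},
    {"offset": [0, 0, -0.0011], "twist": [0, 0, -0.5], "fingers": -1}
  ]
}}

```text
time_s: 16.35
eef_pos: [0.6228, 0.0147, 0.1442]
tcp_rot: [3.141, 0.0, 2.589]
ft_force: [-4.2, 1.4, 6.7]
gripper_width: 0.052
finger_force: 41.2
```

```bash
python3 o.py
```

```text
time_s 16.35
eef_pos [0.6228 0.0147 0.1442]
tcp_rot [3.1411e+00 3.0000e-04 2.5891e+00]
ft_force [-4.235   1.4243  6.7495]
moment [ 0.2331  0.8851 -0.081 ]
finger_force 41.1534
gripper_width 0.052
q6 0.4586516255619515 yaw deg 148.34528665301033
```

>>> {"fn": "move_arm", "kwargs": {
  "series": [
    {"offset": [0, 0, -0.0003], "twist": [0, 0, -0.14], "fingers": -1},
    {"offset": [0, 0, -0.0006], "twist": [0, 0, -0.28], "fingers": -1},
    {"offset": [0, 0, -0.0009], "twist": [0, 0, -0.42], "fingers": -1},
    {"offset": [0, 0, -0.0009], "twist": [0, 0, -0.5], "fingers": -1},
    {"offset": [0, 0, -0.0009], "twist": [0, 0, -0.5], "fingers": -1},
    {"offset": [0, 0, -0.0009], "twist": [0, 0, -0.5], "fingers": -1},
    {"offset": [0, 0, -0.0011], "twist": [0, 0, -0.5], "fingers": -1},
    {"offset": [0, 0, -0.0011], "twist": [0, 0, -0.5], "fingers": -1}
  ]
}}

```text
time_s: 17.15
eef_pos: [0.6228, 0.0148, 0.144]
tcp_rot: [3.141, 0.0, 2.327]
ft_force: [-3.1, 2.0, 7.6]
gripper_width: 0.0517
finger_force: 41.2
```

```bash
python3 o.py
```

```text
time_s 17.15
eef_pos [0.6228 0.0148 0.144 ]
tcp_rot [3.141  0.     2.3273]
ft_force [-3.0552  1.967   7.5625]
moment [ 0.2974  0.9067 -0.0921]
finger_force 41.1603
gripper_width 0.0517
q6 0.7204439853985137 yaw deg 133.34557872804996
```

>>> {"fn": "move_arm", "kwargs": {
  "series": [
    {"offset": [0, 0, -0.0003], "twist": [0, 0, -0.1], "fingers": -1},
    {"offset": [0, 0, -0.0006], "twist": [0, 0, -0.2], "fingers": -1},
    {"offset": [0, 0, -0.0009], "twist": [0, 0, -0.3], "fingers": -1},
    {"offset": [0, 0, -0.0009], "twist": [0, 0, -0.4], "fingers": -1},
    {"offset": [0, 0, -0.0009], "twist": [0, 0, -0.5], "fingers": -1},
    {"offset": [0, 0, -0.0012], "twist": [0, 0, -0.6], "fingers": -1},
    {"offset": [0, 0, -0.0015], "twist": [0, 0, -0.7], "fingers": -1},
    {"offset": [0, 0, -0.0015], "twist": [0, 0, -0.7], "fingers": -1}
  ]
}}

```text
time_s: 17.95
eef_pos: [0.623, 0.0132, 0.1439]
tcp_rot: [-3.141, 0.003, 1.96]
ft_force: [-2.8, -6.1, 6.4]
gripper_width: 0.0521
finger_force: 40.9
```

```bash
python3 o.py
```

```text
time_s 17.95
eef_pos [0.623  0.0132 0.1439]
tcp_rot [-3.1413e+00  3.1000e-03  1.9599e+00]
ft_force [-2.7975 -6.1492  6.4213]
moment [-1.4228  0.7886  1.1085]
finger_force 40.9456
gripper_width 0.0521
q6 1.087072557920299 yaw deg 112.2930659494565
```

The moment jumped to 1.1 N m, so the cap has bottomed at tool yaw 112.3°. I'll back off in small steps first to see how much slack the bottle takes up.

>>> {"fn": "move_arm", "kwargs": {
  "series": [
    {"offset": [0, 0, 0], "twist": [0, 0, 0.03], "fingers": -1},
    {"offset": [0, 0, 0], "twist": [0, 0, 0.06], "fingers": -1},
    {"offset": [0, 0, 0], "twist": [0, 0, 0.1], "fingers": -1},
    {"offset": [0, 0, 0], "twist": [0, 0, 0.1], "fingers": -1},
    {"offset": [0, 0, 0], "twist": [0, 0, 0.1], "fingers": -1},
    {"offset": [0, 0, 0], "twist": [0, 0, 0.1], "fingers": -1},
    {"offset": [0, 0, 0], "twist": [0, 0, 0.1], "fingers": -1},
    {"offset": [0, 0, 0], "twist": [0, 0, 0.1], "fingers": -1}
  ]
}}

```text
time_s: 18.75
eef_pos: [0.6231, 0.0133, 0.1439]
tcp_rot: [-3.142, 0.003, 2.012]
ft_force: [-3.0, -5.8, 6.6]
gripper_width: 0.0519
finger_force: 40.9
```

```bash
python3 o.py
```

```text
time_s 18.75
eef_pos [0.6231 0.0133 0.1439]
tcp_rot [-3.1415e+00  2.6000e-03  2.0124e+00]
ft_force [-2.9998 -5.7815  6.6144]
moment [-1.0861  0.6645  0.0836]
finger_force 40.9334
gripper_width 0.0519
q6 1.034350508817824 yaw deg 115.30095456222551
```

>>> {"fn": "move_arm", "kwargs": {
  "series": [
    {"offset": [0, 0, 0], "twist": [0, 0, 0.03], "fingers": -1},
    {"offset": [0, 0, 0], "twist": [0, 0, 0.06], "fingers": -1},
    {"offset": [0, 0, 0], "twist": [0, 0, 0.1], "fingers": -1},
    {"offset": [0, 0, 0], "twist": [0, 0, 0.1], "fingers": -1},
    {"offset": [0, 0, 0], "twist": [0, 0, 0.1], "fingers": -1},
    {"offset": [0, 0, 0], "twist": [0, 0, 0.1], "fingers": -1},
    {"offset": [0, 0, 0], "twist": [0, 0, 0.1], "fingers": -1},
    {"offset": [0, 0, 0], "twist": [0, 0, 0.1], "fingers": -1}
  ]
}}

```text
time_s: 19.55
eef_pos: [0.6238, 0.014, 0.1438]
tcp_rot: [3.14, 0.002, 2.066]
ft_force: [-0.5, -1.6, 7.1]
gripper_width: 0.0518
finger_force: 41.0
```

```bash
python3 o.py; python3 - <<'E'
from h import *
cap('wrist','w5'); cap('top','top5')
E
```

```text
time_s 19.55
eef_pos [0.6238 0.014  0.1438]
tcp_rot [3.1400e+00 2.0000e-03 2.0655e+00]
ft_force [-0.5366 -1.5878  7.0725]
moment [-0.6617  0.0703 -0.0048]
finger_force 40.9945
gripper_width 0.0518
q6 0.9817987019996818 yaw deg 118.34451188108507
```

>>> {"fn": "move_arm", "kwargs": {
  "series": [
    {"offset": [0, 0, 0], "twist": [0, 0, 0.03], "fingers": -1},
    {"offset": [0, 0, 0], "twist": [0, 0, 0.06], "fingers": -1},
    {"offset": [0, 0, 0], "twist": [0, 0, 0.1], "fingers": -1},
    {"offset": [0, 0, 0], "twist": [0, 0, 0.1], "fingers": -1},
    {"offset": [0, 0, 0], "twist": [0, 0, 0.1], "fingers": -1},
    {"offset": [0, 0, 0], "twist": [0, 0, 0.1], "fingers": -1},
    {"offset": [0, 0, 0], "twist": [0, 0, 0.1], "fingers": -1},
    {"offset": [0, 0, 0], "twist": [0, 0, 0.1], "fingers": -1}
  ]
}}

```text
time_s: 20.45
eef_pos: [0.6239, 0.014, 0.1439]
tcp_rot: [3.14, 0.002, 2.118]
ft_force: [0.2, -1.9, 6.5]
gripper_width: 0.0518
finger_force: 41.0
```

```bash
python3 o.py|grep -E 'mom|yaw|eef'
```

```text
eef_pos [0.6239 0.014  0.1439]
moment [-0.5578  0.0772  0.0323]
q6 0.9294217313517273 yaw deg 121.34769625259528
```

>>> {"fn": "move_arm", "kwargs": {
  "series": [
    {"offset": [0, 0, 0.0005], "twist": [0, 0, 0.1], "fingers": -1},
    {"offset": [0, 0, 0.001], "twist": [0, 0, 0.2], "fingers": -1},
    {"offset": [0, 0, 0.001], "twist": [0, 0, 0.3], "fingers": -1},
    {"offset": [0, 0, 0.0015], "twist": [0, 0, 0.4], "fingers": -1},
    {"offset": [0, 0, 0.002], "twist": [0, 0, 0.5], "fingers": -1},
    {"offset": [0, 0, 0.002], "twist": [0, 0, 0.6], "fingers": -1},
    {"offset": [0, 0, 0.002], "twist": [0, 0, 0.7], "fingers": -1},
    {"offset": [0, 0, 0.002], "twist": [0, 0, 0.7], "fingers": -1}
  ]
}}

```text
time_s: 21.25
eef_pos: [0.6242, 0.0146, 0.1442]
tcp_rot: [3.139, 0.002, 2.487]
ft_force: [1.1, 0.2, 6.4]
gripper_width: 0.0515
finger_force: 40.9
```

```bash
python3 o.py|grep -E 'mom|yaw|eef|ft'; python3 - <<'E'
from h import *
cap('wrist','w6')
im=np.vstack([np.hstack([load(f)['pixels'][:260,:400] for f in('w5','w6')])[:,:,::-1]])
cv2.imwrite('pics/v56.png',im)
E
```

```text
eef_pos [0.6242 0.0146 0.1442]
ft_force [1.053  0.1933 6.3787]
moment [-0.0945 -0.3249  0.0971]
q6 0.5611374022393262 yaw deg 142.47208315711492
```

View pics/v56.png

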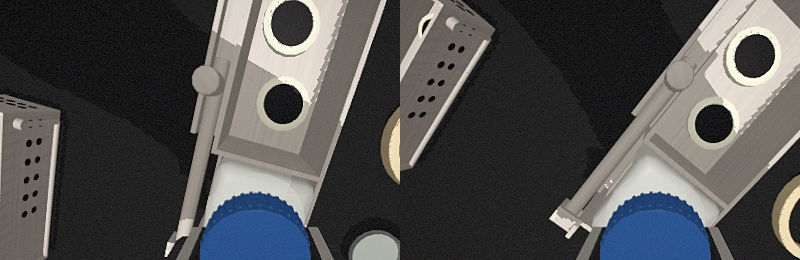

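The back-off is running smoothly: both pictures show the carrier, bolt and bottle in place. I'll target 94° total, the extra few degrees covering the bottle's play in the bay, which leaves about 64° (2.13 units).

>>> {"fn": "move_arm", "kwargs": {
  "series": [
    {"offset": [0, 0, 0.0003], "twist": [0, 0, 0.1], "fingers": -1},
    {"offset": [0, 0, 0.0005], "twist": [0, 0, 0.2], "fingers": -1},
    {"offset": [0, 0, 0.0008], "twist": [0, 0, 0.3], "fingers": -1},
    {"offset": [0, 0, 0.001], "twist": [0, 0, 0.4], "fingers": -1},
    {"offset": [0, 0, 0.0012], "twist": [0, 0, 0.5], "fingers": -1},
    {"offset": [0, 0, 0.0015], "twist": [0, 0, 0.6], "fingers": -1},
    {"offset": [0, 0, 0.0016], "twist": [0, 0, 0.7], "fingers": -1},
    {"offset": [0, 0, 0.0016], "twist": [0, 0, 0.7], "fingers": -1}
  ]
}}

```text
time_s: 22.1
eef_pos: [0.6244, 0.015, 0.1445]
tcp_rot: [3.14, 0.003, 2.853]
ft_force: [1.8, 0.5, 5.6]
gripper_width: 0.0518
finger_force: 41.0
```

>>> {"fn": "move_arm", "kwargs": {
  "series": [
    {"offset": [0, 0, 0.0003], "twist": [0, 0, 0.1], "fingers": -1},
    {"offset": [0, 0, 0.0005], "twist": [0, 0, 0.2], "fingers": -1},
    {"offset": [0, 0, 0.0008], "twist": [0, 0, 0.3], "fingers": -1},
    {"offset": [0, 0, 0.001], "twist": [0, 0, 0.4], "fingers": -1},
    {"offset": [0, 0, 0.0012], "twist": [0, 0, 0.5], "fingers": -1},
    {"offset": [0, 0, 0.0015], "twist": [0, 0, 0.6], "fingers": -1},
    {"offset": [0, 0, 0.0016], "twist": [0, 0, 0.7], "fingers": -1},
    {"offset": [0, 0, 0.0016], "twist": [0, 0, 0.7], "fingers": -1}
  ]
}}

```text
time_s: 22.9
eef_pos: [0.6244, 0.0153, 0.1448]
tcp_rot: [3.14, 0.004, -3.063]
ft_force: [2.2, 3.3, 5.6]
gripper_width: 0.0521
finger_force: 41.0
```

>>> {"fn": "move_arm", "kwargs": {
  "series": [
    {"offset": [0, 0, 0.0003], "twist": [0, 0, 0.12], "fingers": -1},
    {"offset": [0, 0, 0.0005], "twist": [0, 0, 0.24], "fingers": -1},
    {"offset": [0, 0, 0.0008], "twist": [0, 0, 0.36], "fingers": -1},
    {"offset": [0, 0, 0.001], "twist": [0, 0, 0.48], "fingers": -1},
    {"offset": [0, 0, 0.0012], "twist": [0, 0, 0.6], "fingers": -1},
    {"offset": [0, 0, 0.0016], "twist": [0, 0, 0.73], "fingers": -1},
    {"offset": [0, 0, 0.0016], "twist": [0, 0, 0.73], "fingers": -1},
    {"offset": [0, 0, 0.0016], "twist": [0, 0, 0.73], "fingers": -1}
  ]
}}

```text
time_s: 23.7
eef_pos: [0.6244, 0.0155, 0.1451]
tcp_rot: [3.142, 0.004, -2.682]
ft_force: [1.8, 3.3, 6.6]
gripper_width: 0.0518
finger_force: 41.1
```

```bash
python3 o.py; python3 - <<'E'
from h import *
c=cap('wrist','w7'); b=cap('side','s7')
cv2.imwrite('pics/v7.png',np.hstack([c['pixels'][:300,:,::-1],cv2.resize(b['pixels'][135:235,195:290,::-1],(285,300),interpolation=cv2.INTER_CUBIC)]))
E
```

```text
time_s 23.7
eef_pos [0.6244 0.0155 0.1451]
tcp_rot [ 3.1415  0.0041 -2.6824]
ft_force [1.8265 3.3362 6.5777]
moment [ 0.8366 -0.4243  0.0424]
finger_force 41.113
gripper_width 0.0518
q6 -0.5524935808389008 yaw deg -153.68768611103687
```

View pics/v7.png

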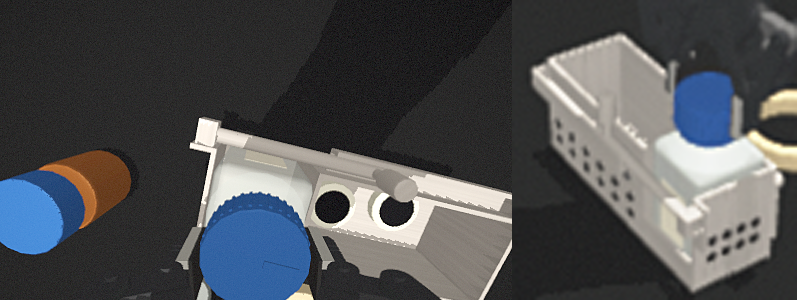

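The bolt is home and the bottle is standing in its bay. The cap's bar shows at (263–303, 263–268), pointing along the carrier's +y. I'll measure its angle in one enlarged crop, since it should be 90° from the bottle's x if the cap's zero lines up with the bottle axes.

```bash
python3 - <<'E'
from h import *
c=load('w7'); a=c['pixels'][190:300,195:325,::-1]
cv2.imwrite('pics/bar.png',cv2.convertScaleAbs(cv2.resize(a,None,fx=5,fy=5,interpolation=cv2.INTER_CUBIC),alpha=1.5))
E
```

```text
(no output)
```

View pics/bar.png

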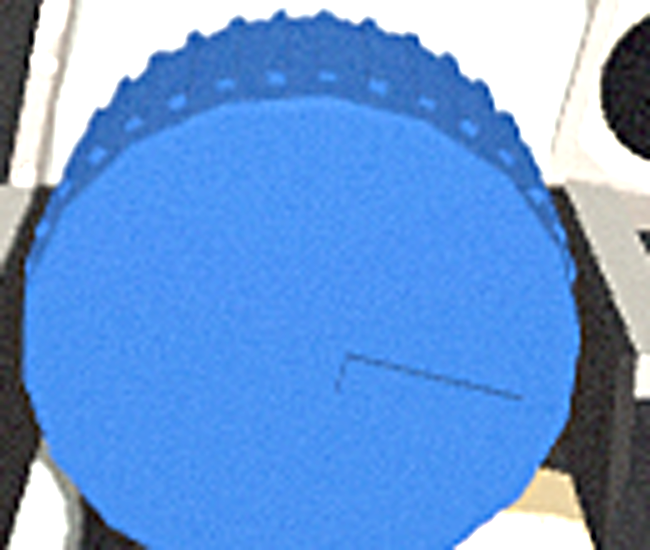

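Bar edge runs from (348,355) to (521,398) in the crop. The carrier yaw is 13.3°.

```bash
python3 - <<'E'
from h import *
def ang(c,p,q,z):
    d=atz(c,q,z)-atz(c,p,z); return np.degrees(np.arctan2(d[1],d[0]))-13.26, np.linalg.norm(d)
f=lambda u,v:((u+.5)/5-.5+195,(v+.5)/5-.5+190)
c=load('w7'); print('final turn(rel carrier)',ang(c,f(348,355),f(521,398),.154))
w=load('w2'); g=lambda u,v:((u+.5)/1.5-.5,(v+.5)/1.5-.5)
print('initial',ang(w,g(304,168),g(338,180),.1555))
E
```

```text
final turn(rel carrier) (np.float64(87.18725177173481), np.float64(0.01691246333408799))
initial (np.float64(160.74286599995816), np.float64(0.017222703818161218))
```

The bar reads about 87° from the zero orientation and the grip-based account gives about 88–94°, so the quarter-turn back-off is confirmed. Handing in while still gripping.

```bash
python3 -c "
from station import env
print(env.finish_job())"
```

```text
the job is handed in; nothing more can be done
None
```

I slid the bolt fully home, screwed the cap down to its stop, backed it off a quarter turn (estimates of 85–94°), and handed in with the gripper still holding it; the hand-in call returned no verdict.

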